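# Feed a sample carrier into a reader with a push stick

### The job

Set the aluminium sample carrier on the open loading lane of the small bench reader, then take the push stick and with it feed the carrier through the tunnel until it is fully home against the stop inside, with the stop's pin pressed all the way in. Push gently, by feel, never harder than about 20 N. Draw the stick out, lay it back down flat on the worktop clear of the reader, and leave the other things alone.

Things in the scene. Friction and masses are not known exactly. Their poses are not given: they have to be found in the camera images.
- reader: Fixed bench reader: grey base plate 230 x 80 x 8 mm with an open loading lane at one end, a low white tunnel at the other. Origin under the middle of the tunnel mouth, on the worktop; x = feed direction (into the tunnel), y across, z up. Lane and tunnel share one flat floor, 8 mm above the worktop. The tunnel spans x = 1 to 133 mm, is 45 mm wide outside, its roof top 42 mm above the worktop.
- lane (a point): Centre of the loading lane's straight part, on its floor (x = -60 mm in the reader's frame); axes as the reader's. The lane is open above, x = -96 to 0 mm, with aluminium side rails only 6 mm high above the floor and 5 mm thick: 36 mm clear between them up to x = -30 mm, then narrowing evenly to 29 mm at the tunnel mouth.
- mouth (a point): Middle of the tunnel mouth, on the floor; axes as the reader's. Inside, the tunnel is 29 mm wide and 28 mm high. An end stop is clamped in it out of sight; its setting differs each run and is not measured: its face is 94 to 119 mm beyond the mouth, so the carrier's trailing end finishes 34 to 59 mm inside. The stop does not shift when pushed within the force limit.
- pin (a joint): Contact pin through the end stop: 0 = stands 6 mm out of the stop's face towards the mouth (start), 0.006 = fully in, flush. No spring: it gives way at about 7 N, slides under that steady force and stays where pushed; after that the stop is rigid. Its thin rear rod shows at the tunnel's open back. Sliding the carrier itself takes 1 to 2 N, a little more in the narrowing lane.
- carrier: Sample carrier: plain aluminium block 60 x 26 x 24 mm (length along its x, width y, height z) with a small glass window on top; both ends alike; 0.08 to 0.17 kg. Origin at the centre of its underside. Starts on the worktop left of the reader.
- stick: Push stick: grey plastic slat 200 x 18 x 22 mm (length along its x, width y, height z), square flat ends, both alike, a thin dark ring 70 mm either side of its middle; 0.09 kg. Origin at the centre of its underside. Starts flat on the worktop right of the reader.
- timer: Bystander: white bench timer 58 x 58 x 18 mm; origin under its centre.
- beaker_0: Bystander: small clear beaker, 53 mm across, 70 mm high; origin under its centre.
- tape_roll: Bystander: roll of paper tape lying flat, 68 mm across, 19 mm high; origin under its centre.
- amber_vial_1: Bystander: amber vial with black cap, 22 mm across, 70 mm high; origin under its centre.
- marker_0: Bystander: marker pen 126 x 14 x 14 mm lying on the worktop near its front edge; origin under its centre.
- cork_ring: Bystander: cork flask ring lying flat, 111 mm across, 30 mm high; origin under its centre.
Things that resemble listed ones, but are neither listed nor needed, are in the scene too. Of the things like the carrier, leave any that is turquoise; of the rest the smaller one is meant.

How it is judged:
On the way, in this order (a step that is already met when the one before it is completed fails the run):
1. the carrier stands released on the open loading lane, between the rails, in front of the tunnel (y of carrier in the frame of reader between -0.01 and 0.01 m and z of carrier in the frame of reader between 0.005 and 0.0115 m and x of carrier in the frame of reader between -0.085 and 0 m and angle between the x axis of carrier and the x axis of reader, either way round below 0.3 rad and contact force between the fingers and carrier below 0.1 N and linear speed of carrier below 0.02 m/s), for 0.2 s.
2. the carrier is home in the tunnel with the pin pressed in, the push stick in line behind it (middles less than 137 mm apart) (value of joint pin above 0.0045 m and horizontal distance between stick and carrier below 0.137 m and x of carrier in the frame of reader above 0.06 m), for 0.05 s.
At the end, for the whole second after the job is handed in: The pin is pressed in by more than 4.5 of its 6 mm, the carrier lies at rest in the tunnel (its middle more than 60 mm beyond the mouth), and the stick lies flat (level within 0.1 rad, on any of its long sides) and at rest on the worktop, not touching the reader (value of joint pin above 0.0045 m and y of carrier in the frame of reader between -0.01 and 0.01 m and z of carrier in the frame of reader between 0.005 and 0.0115 m and x of carrier in the frame of reader above 0.06 m and linear speed of each of carrier, stick below 0.01 m/s and height (world z) of stick between -0.005 and 0.024 m and angle between stick's own x axis and vertical between 1.47 and 1.67 rad and contact force between stick and reader below 0.05 N).
It fails at once if the stick pushes the carrier with more than 24 N (contact force between stick and carrier above 24 N).
It fails at once if the stick is pressed against the reader with more than 24 N (contact force between stick and reader above 24 N).
It fails at once if a bystander is moved by more than 30 mm (distance of any of timer, beaker_0, tape_roll, amber_vial_1, marker_0, cork_ring from where it was at the start of the episode above 0.03 m).
It also fails if it takes over 64 s, if anything falls off the work surface, if the arm or the gripper's body presses on something with over 40 N, if the wrist force passes 120 N, or if a joint passes its speed limit or range.

### The arm

A 7-joint arm with a two-finger parallel gripper is mounted at the origin on a cart in front of the work surface, level with it; the furniture and walls round the work are solid. World frame = base frame: x ahead of the robot, y to its left, z up, the work surface at z = 0. Lengths are in m, angles in rad, forces in N, time in s.
With the tool pointing down it reaches from about 0.4 to 0.875 m from the base axis. Payload 4.4 kg.
Tool frame: the origin (TCP) lies on the centre line of the jaws, within the pads' length; the fingertips stand 22 mm ahead of it and the grasp point (between the pads) lies 3 mm ahead of it; z points along the fingers, x is the direction in which the jaws open and shut, and the axes are right-handed (so a half turn about z gives the same grasp; the last joint's range is limited). The gripper opens to 85 mm and grips with 20 to 120 N. Pads are 22 mm wide; open, the fingers measure 114 mm over their backs; the gripper's body (76 mm by 85 mm) begins 54 mm behind the grasp point. The pads swing forward as they close: fully open they stand 13 mm farther back than shut.
Start: joints at [-1.241, 0.628, 0.038, 1.517, -0.027, 0.996, -0.02], TCP at [0.251, 0.6, 0.253] pointing down, gripper open.
Joint ranges: [-3.06, 3.06], [-0.37, 2.12], [-1.25, 1.32], [0.18, 2.47], [-1.1, 4.24], [0.23, 1.98], [-2.94, 2.94]. Speed limits (rad/s): [2.57, 2.57, 3.14, 3.14, 3.14, 3.14, 3.14].

### API

Orientations are given as a 3x3 rotation matrix whose columns are the frame's x, y, z axes.
In Python, from station import arm gives the robot as it stands.
- The arm moves only by the tool move_arm, never from a script. Its argument "plan" is a list of rows, each an object of numbers: "ax", "ay", "az": the turn, a rotation vector about the tool's x, y, z in degrees; "tx", "ty", "tz": the shift along the tool's x, y, z in cm; "fingers": the closure, from -1 (fully open) to 1 (shut), so that 0 is half open. In form: [{"ax": .., "ay": .., "az": .., "tx": .., "ty": .., "tz": .., "fingers": ..}, ...]. A call has 1 to 5 rows; each row shifts and turns the commanded pose from where the row before left it, along the tool's axes as they then stand; what a row does not reach is not made up. A row lasts 1/10 s, in which the tool goes at most 50 mm and 8.59 degrees, less where a joint would pass 70% of its speed; a pose out of reach is approached as far as the arm can. A call with a gripper value outside its range is refused whole. The fingers move at their own pace and stop on an object; the grip force is fixed at half the most. Time passes only in rows, so rows that do not move let the fingers close. It gives the time, the measured TCP pose, the force and the opening at its end, in the units of the state.
- arm.observe(): the state, without advancing time (a new reading comes with each control period).
- arm.get_image(name): name is "scene" or "top"; returns a dict with "img" (420x560x3 uint8, red, green, blue), "depth" (420x560 float32, m along the optical axis (not along the pixel's ray), 0 where there is no reading), "K" (3x3 intrinsics, pixels), "rvec" (rotation vector, rad) and "tvec" (3), from world to camera coordinates, as OpenCV has them. Camera axes: x right, y down, z forward; pixel columns grow to the right and rows downward; lengths in m; the calibration is good to about 2 mm. A picture is of the moment at which its call begins.
- arm.close_job(): hands the job in, once; it reports no verdict.
The state is a dict: "time": time; "joint_pos": joint angles; "qd": joint speeds; "joint_torque": joint torques, N m; "position": TCP position; "orientation": TCP orientation; "wrist_force": force on the tool from outside, world axes, zero at the start; "moment": the same for the moment, N m; "grip_width": finger opening in m.
Only numpy, scipy, OpenCV 4.12 (cv2) and the standard library are available. Lean on these libraries where they do the work, as an engineer would, in place of code of your own. Each camera call takes 0.05 s, during which the arm holds its last target.

## Working session

There is one attempt and no reset: what is moved stays moved. The work goes in short steps, Python scripts to look and compute and a tool call to move; the robot and the scene stay as the last step left them, time stands still between calls to the robot, and variables do not carry over. Pictures are saved under pics/ and viewed, and the job is handed in when it is done.

Besides the shell and the picture viewer there is one more tool, called after "Emit:" as a command line: name --argument value ..., lists and objects as JSON in quotes. move_arm: Moves the arm, as the interface text tells. Its arguments: {"type":"object","properties":{"plan":{"type":"array"}},"required":["plan"]}

```bash
mkdir -p pics; cat > h.py <<'E'
import numpy as np,cv2
from station import arm
def get(n,fn=None):
    d=arm.get_image(n)
    if fn: cv2.imwrite('pics/'+fn,cv2.cvtColor(d['img'],cv2.COLOR_RGB2BGR))
    np.savez(''+n+'.npz',**d)
    return d
def cloud(d):
    K=d['K'];z=d['depth'];v,u=np.indices(z.shape)
    P=np.stack([(u-K[0,2])/K[0,0]*z,(v-K[1,2])/K[1,1]*z,z],-1)
    R=cv2.Rodrigues(np.array(d['rvec'],float))[0]
    return (P-np.array(d['tvec']).reshape(3))@R
E
python3 - <<'E'
from h import *
for n in ['scene','top']:
    d=get(n,n+'0.png')
    R=cv2.Rodrigues(np.array(d['rvec'],float))[0]; print(n,-R.T@np.array(d['tvec']).reshape(3),R.tolist(),d['K'][0,0])
s=arm.observe();print(s)
E
```

```text
scene [-0.31901238  0.8676398   1.27787724] [[-0.6214925433347065, -0.783387874608441, 0.007103273599376403], [-0.5893434216547501, 0.4615371358878829, -0.6630669676199239], [0.516160197934352, -0.41627744367534425, -0.7485263789309574]] 546.6522517243899
top [0.17454612 0.190158   1.61575826] [[-0.009974524651252814, -0.9999501356555469, 0.00048483031556328937], [-0.9741457072289164, 0.009607685362339913, -0.22571626762254537], [0.22570035433170194, -0.0027237078462302583, -0.9741929641863117]] 520.6193836753522
{'time': 0.1, 'joint_pos': array([-1.24078853,  0.6292372 ,  0.038429  ,  1.51822787, -0.02703494,
        0.99630121, -0.01997123]), 'qd': array([-0.00058418, -0.00138049,  0.00017147, -0.0008211 ,  0.00056505,
        0.00060923,  0.00065559]), 'joint_torque': array([ 2.73623955e-03, -5.64538586e+01,  1.23008665e+00, -1.93971688e+01,
        1.12081028e-02,  5.46707495e-03, -3.56982548e-05]), 'position': array([0.25037004, 0.59930309, 0.2525042 ]), 'orientation': array([[ 3.85531501e-01,  9.22694438e-01, -6.60708418e-04],
       [ 9.22693186e-01, -3.85532067e-01, -1.51964373e-03],
       [-1.65689110e-03, -2.37606279e-05, -9.99998627e-01]]), 'wrist_force': array([-0.31712506,  1.00272779,  0.55348284]), 'moment': array([-0.0751164 ,  0.02033676, -0.00549552]), 'grip_width': 0.08522505466843827}
```

View pics/scene0.png

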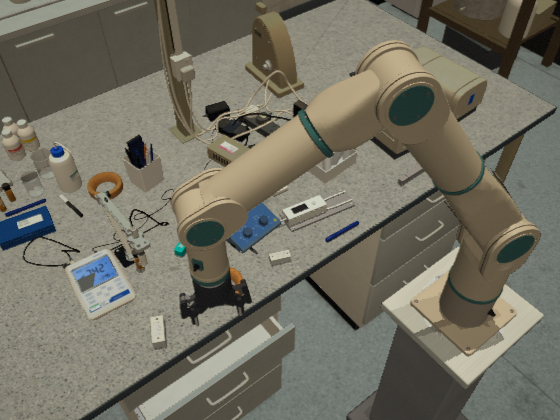

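View pics/top0.png

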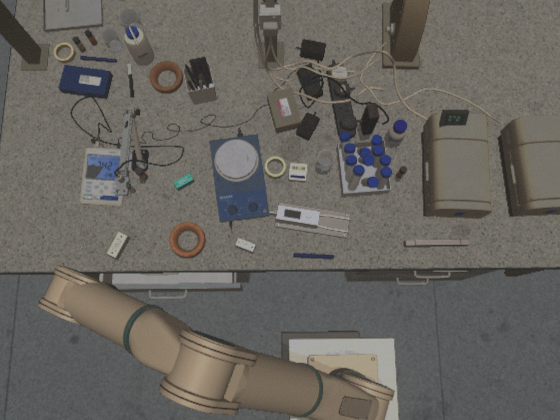

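```bash
python3 - <<'E'
from h import *
d=np.load('top.npz');im=d['img'][:,:,::-1]
cv2.imwrite('pics/c1.png',cv2.resize(im[190:270,220:360],None,fx=5.5,fy=5.5,interpolation=cv2.INTER_CUBIC))
a=cv2.resize(im[225:265,390:480],None,fx=5,fy=5,interpolation=cv2.INTER_CUBIC)
b=cv2.resize(im[225:265,90:140],None,fx=5,fy=5,interpolation=cv2.INTER_CUBIC)
cv2.imwrite('pics/c2.png',np.hstack([a,b]))
P=cloud(d)
for r in [(244,245),(245,117),(243,435),(213,300),(222,335),(181,184),(250,480)]: print(r,P[r].round(4))
E
```

```text
(244, 245) [0.4367 0.291  0.0252]
(245, 117) [0.4355 0.6824 0.0371]
(243, 435) [ 0.4341 -0.2966  0.0243]
(213, 300) [0.5299 0.1198 0.0398]
(222, 335) [0.5083 0.0078 0.001 ]
(181, 184) [0.641  0.4857 0.0253]
(250, 480) [ 0.4149 -0.4442 -0.0026]
```

View pics/c1.png

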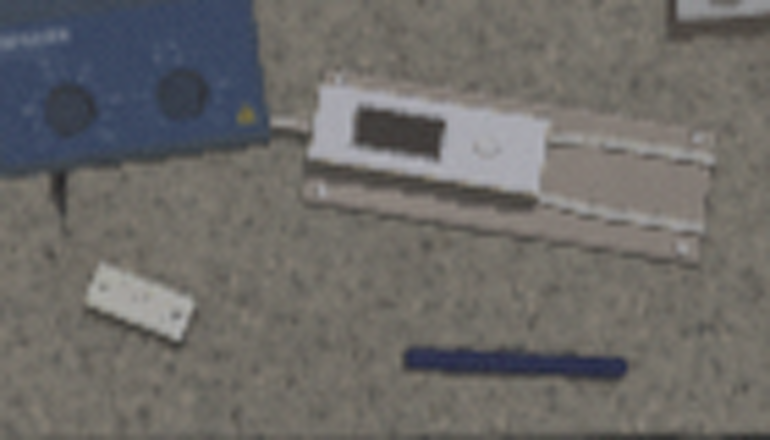

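View pics/c2.png

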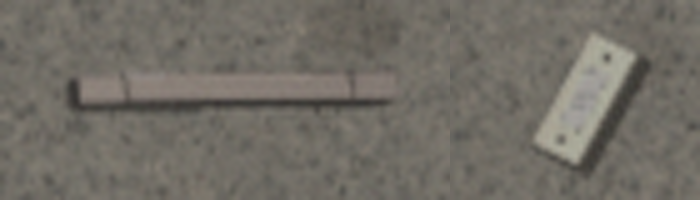

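```bash
python3 - <<'E'
from h import *
def crop(n,x0,y0,w,h,f,fn):
    im=np.load(n+'.npz')['img'][:,:,::-1]
    c=cv2.resize(im[y0:y0+h,x0:x0+w],None,fx=f,fy=f,interpolation=cv2.INTER_CUBIC)
    c=cv2.convertScaleAbs(c,alpha=1.3)
    for k in range(0,w,10): cv2.putText(c,str(x0+k),(k*f,10),0,.35,(0,255,255),1); cv2.line(c,(k*f,12),(k*f,18),(0,255,255),1)
    for k in range(0,h,10): cv2.putText(c,str(y0+k),(0,k*f+4),0,.35,(0,255,255),1)
    cv2.imwrite('pics/'+fn,c)
crop('top',270,198,84,44,9,'d1.png')
crop('scene',265,185,95,65,8,'d2.png')
d=np.load('top.npz');P=cloud(d);I=d['img'].astype(int)
def mask_rect(x0,x1,y0,y1,zlo,zhi):
    m=np.zeros(P.shape[:2],bool)
    m=(P[...,0]>x0)&(P[...,0]<x1)&(P[...,1]>y0)&(P[...,1]<y1)&(P[...,2]>zlo)&(P[...,2]<zhi)
    q=P[m];(c,s,a)=cv2.minAreaRect((q[:,:2]*1000).astype(np.float32)); 
    mu=q.mean(0);w,V=np.linalg.eigh(np.cov(q[:,:2].T));v=V[:,1]
    print(m.sum(),c,s,a,'mean',mu.round(4),'dir',np.degrees(np.arctan2(v[1],v[0])).round(2))
mask_rect(.40,.47,.25,.33,.018,.035)
mask_rect(.40,.47,-.42,-.18,.016,.035)
mask_rect(.47,.58,-.03,.2,.034,.055)
mask_rect(.45,.6,-.06,.2,.005,.02)
E
```

```text
153 (434.4109802246094, 291.5616455078125) (60.21204376220703, 26.186656951904297) 67.70066833496094 mean [0.4346 0.2916 0.0246] dir 67.91
366 (436.79888916015625, -303.4944152832031) (18.664180755615234, 200.55380249023438) 0.38333308696746826 mean [ 0.4367 -0.303   0.0225] dir 90.26
617 (522.7738037109375, 127.7609634399414) (131.8043212890625, 46.53665542602539) 80.29844665527344 mean [0.522  0.1281 0.0425] dir 80.08
1140 (524.9923706054688, 69.23919677734375) (257.3809509277344, 149.45718383789062) 89.7436294555664 mean [0.5118 0.0549 0.0097] dir 87.25
```

View pics/d1.png

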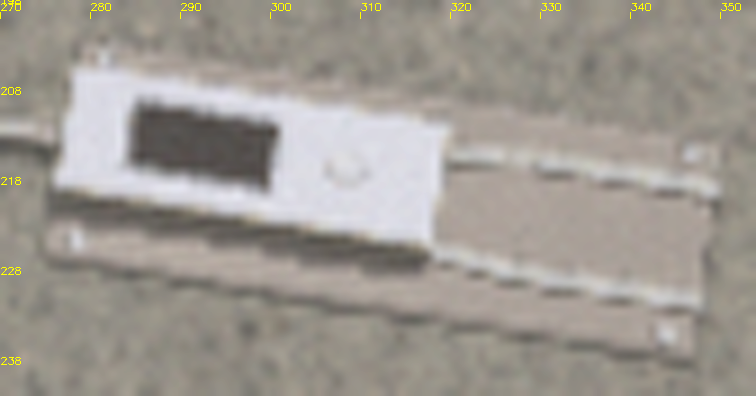

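View pics/d2.png

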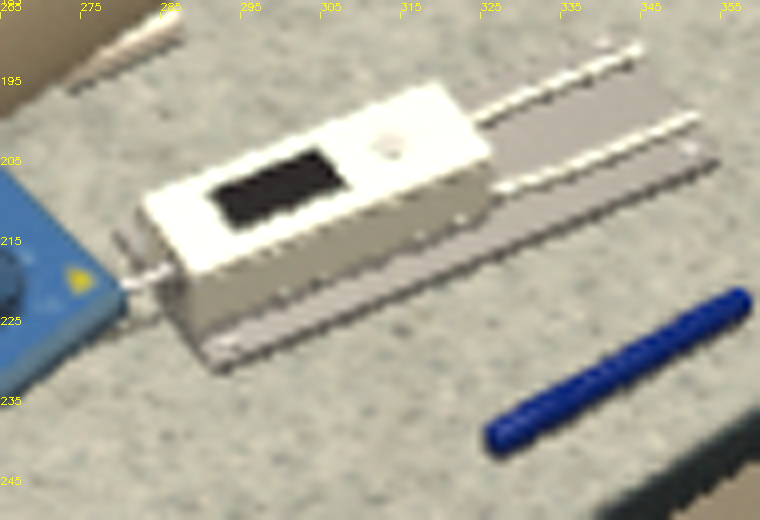

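```bash
cat > fit.py <<'E'
from h import *
from scipy.optimize import least_squares
C={n:np.load(n+'.npz') for n in ['top','scene']}
def proj(n,X):
    d=C[n];return cv2.projectPoints(np.array(X,float).reshape(-1,1,3),d['rvec'].astype(float),d['tvec'].astype(float),d['K'].astype(float),None)[0][:,0]
def place(p,L):
    c,s=np.cos(p[2]),np.sin(p[2]);L=np.array(L,float)
    return np.c_[p[0]+c*L[:,0]-s*L[:,1],p[1]+s*L[:,0]+c*L[:,1],L[:,2]]
E
python3 - <<'E'
from fit import *
h=.0225
# roof: back/+x side = reader x=.133,y=-h (world +x is reader -y)
L=[[.133,-h,.042],[.001,-h,.042],[.001,h,.042],[.133,h,.042]]
T=np.array([[277.9,205.0],[319.8,211.4],[317.3,224.6],[275.6,218.3]])
S=np.array([[282.3,209.8],[318.9,194.8],[326.1,203.3],[289.6,218.9]])
for use in ['t','s','ts']:
    def r(p):
        X=place(p,L);o=[]
        if 't' in use:o.append(proj('top',X)-T)
        if 's' in use:o.append(proj('scene',X)-S)
        return np.concatenate(o).ravel()
    q=least_squares(r,[.51,.06,1.4]);print(use,q.x.round(4),np.degrees(q.x[2]).round(2),np.abs(q.fun).max().round(2),place(q.x,[[.067,0,0],[-.06,0,0],[0,0,0]]).round(4).tolist())
E
```

```text
t [0.5126 0.0613 1.4034] 80.41 0.51 [[0.5237, 0.1274, 0.0], [0.5026, 0.0022, 0.0], [0.5126, 0.0613, 0.0]]
s [0.5104 0.0592 1.4198] 81.35 0.65 [[0.5205, 0.1255, 0.0], [0.5014, -0.0001, 0.0], [0.5104, 0.0592, 0.0]]
ts [0.5115 0.0602 1.4105] 80.82 0.98 [[0.5222, 0.1263, 0.0], [0.5019, 0.001, 0.0], [0.5115, 0.0602, 0.0]]
```

Emit:
move_arm --plan '[{"az": 8.5},{"az": 8.5},{"az": 8.5},{"az": 8.5},{"az": 8.5}]'

```text
schema error: expected keys ax, ay, az, tx, ty, tz, fingers
```

Emit:
move_arm --plan '[{"az": 8.5},{"az": 8.5},{"az": 8.5},{"az": 8.5},{"az": 8.5}]'

```text
schema error: expected keys ax, ay, az, tx, ty, tz, fingers
```

Emit:
move_arm --plan '[{"az": 4.5},{}]'

```text
schema error: expected keys ax, ay, az, tx, ty, tz, fingers
```

```bash
cat > go.py <<'E'
import sys
from h import *
from scipy.spatial.transform import Rotation as Ro
def go(x,y,z,yaw=None):
    s=arm.observe();R=s['orientation'];d=np.array([x,y,z])-s['position']
    print('t',s['time'],'pos',s['position'].round(4),'yaw',np.degrees(np.arctan2(R[1,0],R[0,0])).round(2),'tilt',np.degrees(R[:2,2]).round(2),'F',s['wrist_force'].round(2),'w',round(s['grip_width'],4),'q7',s['joint_pos'][6].round(2))
    print('delta tool cm',(R.T@d*100).round(2))
    if yaw is not None:
        a=np.radians(yaw);T=np.array([[np.cos(a),np.sin(a),0],[np.sin(a),-np.cos(a),0],[0,0,-1]])
        print('rot deg (tool)',np.degrees(Ro.from_matrix(R.T@T).as_rotvec()).round(2),' delta in target axes',(T.T@d*100).round(2))
if __name__=='__main__': go(*map(float,sys.argv[1:]))
E
python3 go.py .4344 .2916 .12 -22.2
```

```text
t 0.1 pos [0.2504 0.5993 0.2525] yaw 67.32 tilt [-0.04 -0.09] F [-0.32  1.    0.55] w 0.0852 q7 -0.02
delta tool cm [-21.27  28.84  13.29]
rot deg (tool) [7.000e-02 8.000e-02 8.952e+01]  delta in target axes [28.67 21.54 13.25]
```

Emit:
move_arm --plan '[{"ax": 0,"ay": 0,"az": 8.5,"tx": 0,"ty": 0,"tz": 0,"fingers": -1},{"ax": 0,"ay": 0,"az": 8.5,"tx": 0,"ty": 0,"tz": 0,"fingers": -1},{"ax": 0,"ay": 0,"az": 8.5,"tx": 0,"ty": 0,"tz": 0,"fingers": -1},{"ax": 0,"ay": 0,"az": 8.5,"tx": 0,"ty": 0,"tz": 0,"fingers": -1},{"ax": 0,"ay": 0,"az": 8.5,"tx": 0,"ty": 0,"tz": 0,"fingers": -1}]'

```text
time: 0.6
position: [0.2504, 0.5994, 0.2528]
orientation: [[0.91, 0.414, -0.0], [0.414, -0.91, -0.001], [-0.001, 0.001, -1.0]]
wrist_force: [-0.1, 0.6, 0.1]
grip_width: 0.0855
```

Emit:
move_arm --plan '[{"ax": 0,"ay": 0,"az": 8.5,"tx": 0,"ty": 0,"tz": 0,"fingers": -1},{"ax": 0,"ay": 0,"az": 8.5,"tx": 0,"ty": 0,"tz": 0,"fingers": -1},{"ax": 0,"ay": 0,"az": 8.5,"tx": 0,"ty": 0,"tz": 0,"fingers": -1},{"ax": 0,"ay": 0,"az": 8.5,"tx": 0,"ty": 0,"tz": 0,"fingers": -1},{"ax": 0,"ay": 0,"az": 8.5,"tx": 0,"ty": 0,"tz": 0,"fingers": -1}]'

```text
time: 1.1
position: [0.2503, 0.5995, 0.2528]
orientation: [[0.951, -0.309, -0.001], [-0.309, -0.951, -0.001], [-0.0, 0.001, -1.0]]
wrist_force: [0.5, -0.1, -0.4]
grip_width: 0.0853
```

Emit:
move_arm --plan '[{"ax": 0,"ay": 0,"az": 4.5,"tx": 0,"ty": 0,"tz": 0,"fingers": -1},{"ax": 0,"ay": 0,"az": 0,"tx": 3.5,"ty": 2.7,"tz": 0,"fingers": -1},{"ax": 0,"ay": 0,"az": 0,"tx": 3.5,"ty": 2.7,"tz": 0,"fingers": -1},{"ax": 0,"ay": 0,"az": 0,"tx": 3.5,"ty": 2.7,"tz": 0,"fingers": -1},{"ax": 0,"ay": 0,"az": 0,"tx": 3.5,"ty": 2.7,"tz": 0,"fingers": -1}]'

```text
time: 1.6
position: [0.3398, 0.4452, 0.253]
orientation: [[0.926, -0.377, -0.0], [-0.377, -0.926, -0.001], [0.0, 0.001, -1.0]]
wrist_force: [-0.1, -0.3, 1.3]
grip_width: 0.0853
```

Emit:
move_arm --plan '[{"ax": 0,"ay": 0,"az": 0,"tx": 3.5,"ty": 2.7,"tz": 0,"fingers": -1},{"ax": 0,"ay": 0,"az": 0,"tx": 3.5,"ty": 2.7,"tz": 2,"fingers": -1},{"ax": 0,"ay": 0,"az": 0,"tx": 3.5,"ty": 2.7,"tz": 2,"fingers": -1},{"ax": 0,"ay": 0,"az": 0,"tx": 3.5,"ty": 2.5,"tz": 2,"fingers": -1},{"ax": 0,"ay": 0,"az": 0,"tx": 0,"ty": 0,"tz": 4,"fingers": -1}]'

```text
time: 2.1
position: [0.4346, 0.2903, 0.1547]
orientation: [[0.922, -0.386, 0.007], [-0.386, -0.922, -0.0], [0.007, -0.003, -1.0]]
wrist_force: [0.1, 1.1, 0.1]
grip_width: 0.0854
```

Emit:
move_arm --plan '[{"ax": 0,"ay": 0,"az": 0,"tx": 0,"ty": 0,"tz": 3,"fingers": -1},{"ax": 0,"ay": 0,"az": 0,"tx": 0,"ty": 0,"tz": 0,"fingers": -1},{"ax": 0,"ay": 0,"az": 0,"tx": 0,"ty": 0,"tz": 0,"fingers": -1}]'

```text
time: 2.4
position: [0.429, 0.2958, 0.1233]
orientation: [[0.926, -0.377, -0.001], [-0.377, -0.926, -0.001], [-0.0, 0.001, -1.0]]
wrist_force: [-0.4, 0.2, 0.8]
grip_width: 0.0856
```

```bash
python3 go.py .4344 .2916 .034 -22.2
```

```text
t 2.4 pos [0.429  0.2958 0.1233] yaw -22.18 tilt [-0.05 -0.04] F [-0.38  0.19  0.8 ] w 0.0856 q7 -0.63
delta tool cm [0.66 0.18 8.93]
rot deg (tool) [0.05 0.03 0.02]  delta in target axes [0.66 0.19 8.93]
```

Emit:
move_arm --plan '[{"ax": 0,"ay": 0,"az": 0,"tx": 0.66,"ty": 0.18,"tz": 3,"fingers": -1},{"ax": 0,"ay": 0,"az": 0,"tx": 0,"ty": 0,"tz": 3.5,"fingers": -1},{"ax": 0,"ay": 0,"az": 0,"tx": 0,"ty": 0,"tz": 2.6,"fingers": -1},{"ax": 0,"ay": 0,"az": 0,"tx": 0,"ty": 0,"tz": 0,"fingers": 0},{"ax": 0,"ay": 0,"az": 0,"tx": 0,"ty": 0,"tz": 0,"fingers": 0}]'

```text
time: 2.9
position: [0.4354, 0.2925, 0.0338]
orientation: [[0.926, -0.377, 0.002], [-0.377, -0.926, 0.001], [0.001, -0.002, -1.0]]
wrist_force: [0.3, 0.3, 0.9]
grip_width: 0.059
```

```bash
python3 - <<'E'
from h import *
for n,b in [('scene',(220,200,340,320)),('top',(190,190,310,290))]:
    d=get(n);x0,y0,x1,y1=b
    c=cv2.resize(d['img'][y0:y1,x0:x1,::-1],None,fx=5,fy=5,interpolation=cv2.INTER_CUBIC)
    cv2.imwrite('pics/e_%s.png'%n,c)
E
python3 go.py .4344 .2916 .032 -22.2
```

```text
t 3.0 pos [0.4358 0.2927 0.0343] yaw -22.15 tilt [0.18 0.11] F [-0.25 -0.13 -0.71] w 0.0439 q7 -0.55
delta tool cm [-0.09  0.16  0.23]
rot deg (tool) [-0.17 -0.12  0.05]  delta in target axes [-0.09  0.15  0.23]
```

View pics/e_scene.png

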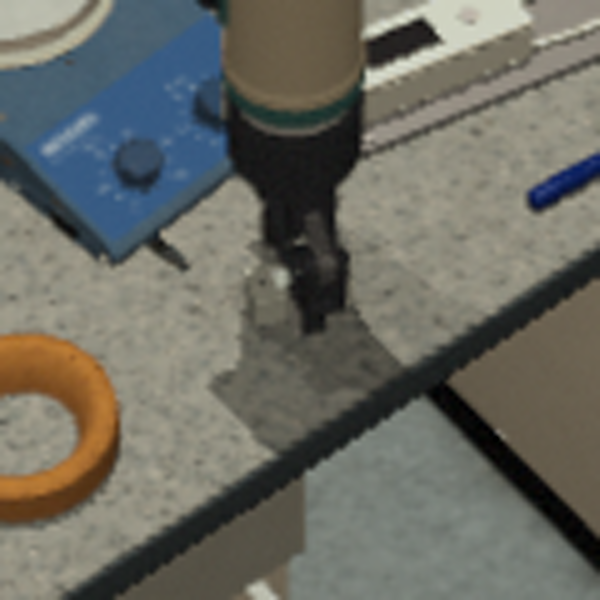

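Emit:
move_arm --plan '[{"ax": 0,"ay": 0,"az": 0,"tx": -0.1,"ty": 0.15,"tz": 0.2,"fingers": 0},{"ax": 0,"ay": 0,"az": 0,"tx": 0,"ty": 0,"tz": 0,"fingers": 0.8},{"ax": 0,"ay": 0,"az": 0,"tx": 0,"ty": 0,"tz": 0,"fingers": 0.8},{"ax": 0,"ay": 0,"az": 0,"tx": 0,"ty": 0,"tz": 0,"fingers": 0.8},{"ax": 0,"ay": 0,"az": 0,"tx": 0,"ty": 0,"tz": 0,"fingers": 0.8}]'

```text
time: 3.5
position: [0.4333, 0.291, 0.0315]
orientation: [[0.926, -0.377, 0.001], [-0.377, -0.926, 0.001], [0.0, -0.001, -1.0]]
wrist_force: [-1.3, -0.6, 7.2]
grip_width: 0.0244
```

Emit:
move_arm --plan '[{"ax": 0,"ay": 0,"az": 0,"tx": 0,"ty": 0,"tz": 0,"fingers": 0.8},{"ax": 0,"ay": 0,"az": 0,"tx": 0,"ty": 0,"tz": -2,"fingers": 0.8},{"ax": 0,"ay": 0,"az": 0,"tx": 0,"ty": 0,"tz": -4,"fingers": 0.8},{"ax": 0,"ay": 0,"az": -6,"tx": 0,"ty": 0,"tz": -4,"fingers": 0.8},{"ax": 0,"ay": 0,"az": -6.8,"tx": 0,"ty": 0,"tz": 0,"fingers": 0.8}]'

```text
time: 4.0
position: [0.4357, 0.2921, 0.1349]
orientation: [[0.987, -0.159, 0.008], [-0.159, -0.987, 0.004], [0.007, -0.005, -1.0]]
wrist_force: [1.2, -0.8, -1.5]
grip_width: 0.0246
```

```bash
python3 - <<'E'
from h import *
for n,b in [('scene',(220,170,340,290)),('top',(190,190,310,290))]:
    d=get(n);x0,y0,x1,y1=b
    c=cv2.resize(d['img'][y0:y1,x0:x1,::-1],None,fx=5,fy=5,interpolation=cv2.INTER_CUBIC)
    cv2.imwrite('pics/f_%s.png'%n,c)
E
python3 go.py .502 .0015 .12 -9.4
```

```text
t 4.1 pos [0.4334 0.2912 0.1317] yaw -9.34 tilt [0.1  0.12] F [ 0.7  -0.11 -2.11] w 0.0245 q7 -0.47
delta tool cm [11.47 27.48  1.13]
rot deg (tool) [-0.13 -0.08  0.06]  delta in target axes [11.5  27.46  1.17]
```

View pics/f_scene.png

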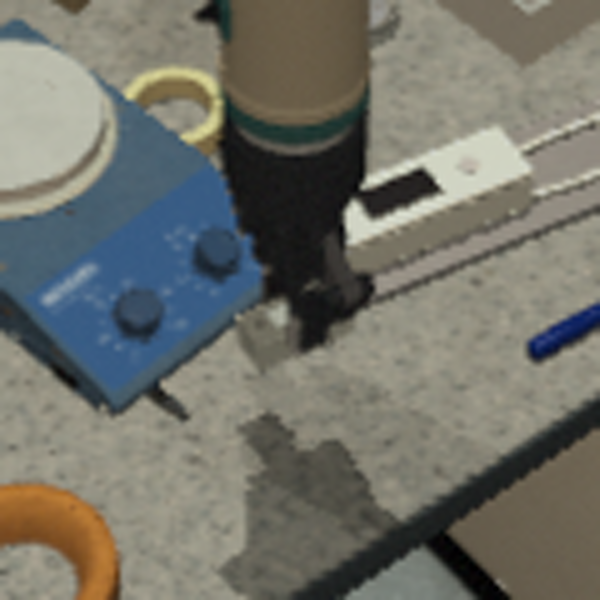

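Emit:
move_arm --plan '[{"ax": 0,"ay": 0,"az": 0,"tx": 1.7,"ty": 4,"tz": 0,"fingers": 0.8},{"ax": 0,"ay": 0,"az": 0,"tx": 1.7,"ty": 4,"tz": 0,"fingers": 0.8},{"ax": 0,"ay": 0,"az": 0,"tx": 1.7,"ty": 4,"tz": 0,"fingers": 0.8},{"ax": 0,"ay": 0,"az": 0,"tx": 1.7,"ty": 4,"tz": 0,"fingers": 0.8},{"ax": 0,"ay": 0,"az": 0,"tx": 1.7,"ty": 4,"tz": 0,"fingers": 0.8}]'

```text
time: 4.6
position: [0.4836, 0.0778, 0.1294]
orientation: [[0.986, -0.166, -0.002], [-0.166, -0.986, -0.0], [-0.002, 0.001, -1.0]]
wrist_force: [0.3, 0.6, -1.8]
grip_width: 0.0243
```

Emit:
move_arm --plan '[{"ax": 0,"ay": 0,"az": 0,"tx": 1.5,"ty": 4,"tz": 0,"fingers": 0.8},{"ax": 0,"ay": 0,"az": 0,"tx": 1.5,"ty": 3.5,"tz": 2,"fingers": 0.8},{"ax": 0,"ay": 0,"az": 0,"tx": 0,"ty": 0,"tz": 3,"fingers": 0.8},{"ax": 0,"ay": 0,"az": 0,"tx": 0,"ty": 0,"tz": 0,"fingers": 0.8},{"ax": 0,"ay": 0,"az": 0,"tx": 0,"ty": 0,"tz": 0,"fingers": 0.8}]'

```text
time: 5.1
position: [0.5004, 0.0013, 0.0796]
orientation: [[0.986, -0.164, -0.004], [-0.164, -0.986, 0.001], [-0.004, -0.0, -1.0]]
wrist_force: [-0.2, -0.5, -0.3]
grip_width: 0.0244
```

```bash
python3 - <<'E'
from h import *
for n,b in [('scene',(290,140,410,260)),('top',(270,180,390,280))]:
    d=get(n);x0,y0,x1,y1=b
    c=cv2.resize(d['img'][y0:y1,x0:x1,::-1],None,fx=5,fy=5,interpolation=cv2.INTER_CUBIC)
    cv2.imwrite('pics/g_%s.png'%n,c)
E
python3 go.py .502 .0015 .041 -9.4
```

```text
t 5.2 pos [0.5018 0.0019 0.0809] yaw -9.32 tilt [0.02 0.03] F [-0.19  0.02 -1.19] w 0.0244 q7 0.07
delta tool cm [0.03 0.04 3.99]
rot deg (tool) [-0.03 -0.01  0.08]  delta in target axes [0.03 0.04 3.99]
```

View pics/g_scene.png

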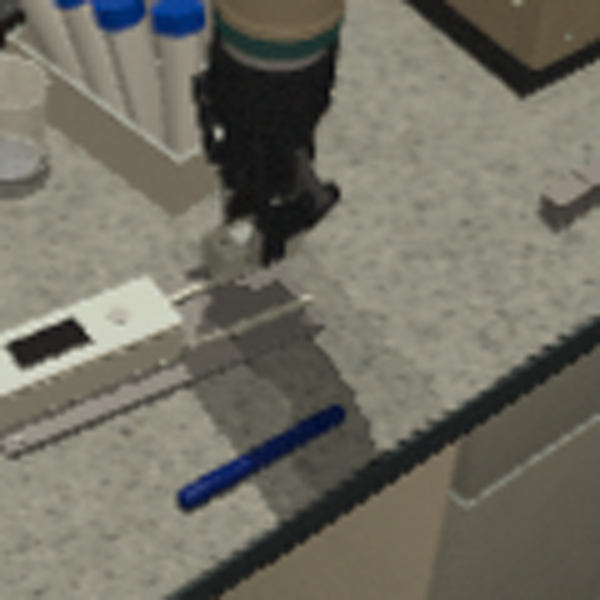

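View pics/g_top.png

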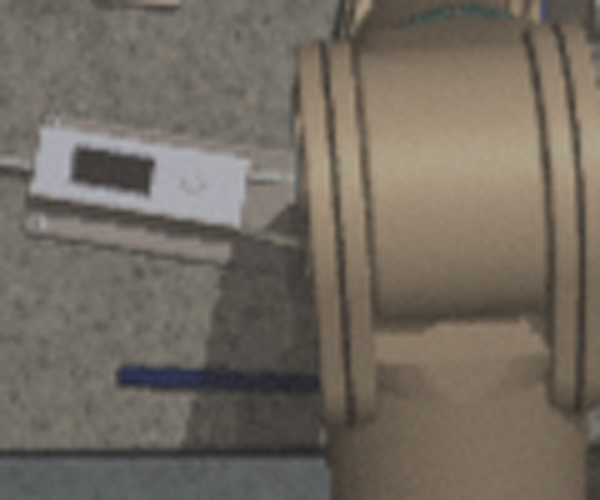

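Emit:
move_arm --plan '[{"ax": 0,"ay": 0,"az": 0,"tx": 0,"ty": 0,"tz": 2,"fingers": 0.8},{"ax": 0,"ay": 0,"az": 0,"tx": 0,"ty": 0,"tz": 1.4,"fingers": 0.8},{"ax": 0,"ay": 0,"az": 0,"tx": 0,"ty": 0,"tz": 0.4,"fingers": 0.8},{"ax": 0,"ay": 0,"az": 0,"tx": 0,"ty": 0,"tz": 0,"fingers": 0.8}]'

```text
time: 5.6
position: [0.5018, 0.0015, 0.0427]
orientation: [[0.987, -0.162, 0.0], [-0.162, -0.987, 0.0], [0.0, -0.0, -1.0]]
wrist_force: [-0.3, -0.3, -1.7]
grip_width: 0.0244
```

```bash
python3 - <<'E'
from h import *
for n,b in [('scene',(300,160,390,230))]:
    d=get(n);x0,y0,x1,y1=b
    c=cv2.resize(d['img'][y0:y1,x0:x1,::-1],None,fx=8,fy=8,interpolation=cv2.INTER_CUBIC)
    cv2.imwrite('pics/i_%s.png'%n,c)
E
python3 go.py .502 .0015 .041 -9.4
```

```text
t 5.65 pos [0.5021 0.0013 0.043 ] yaw -9.33 tilt [0.05 0.01] F [-0.05  0.83 -1.64] w 0.0246 q7 0.09
delta tool cm [-0.01 -0.02  0.2 ]
rot deg (tool) [-0.02 -0.05  0.07]  delta in target axes [-0.01 -0.02  0.2 ]
```

View pics/i_scene.png

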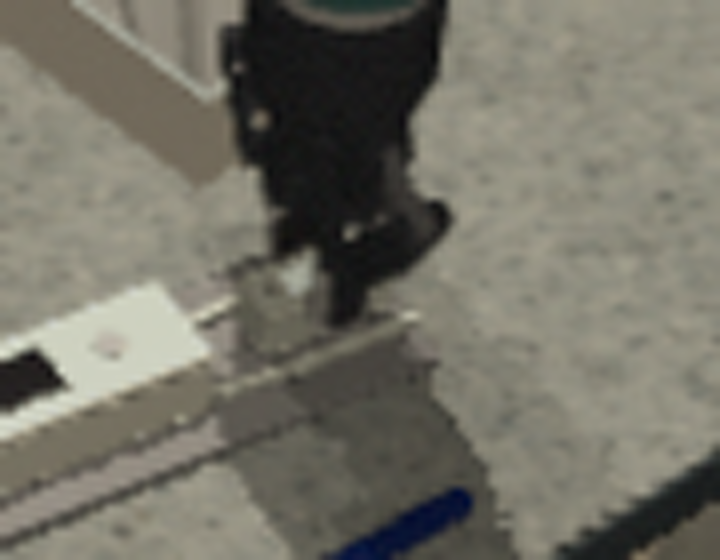

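Emit:
move_arm --plan '[{"ax": 0,"ay": 0,"az": 0,"tx": 0,"ty": 0,"tz": 0.1,"fingers": 0.8},{"ax": 0,"ay": 0,"az": 0,"tx": 0,"ty": 0,"tz": 0.1,"fingers": 0.8},{"ax": 0,"ay": 0,"az": 0,"tx": 0,"ty": 0,"tz": 0,"fingers": 0.8}]'

```text
time: 5.95
position: [0.5019, 0.0007, 0.0407]
orientation: [[0.987, -0.163, 0.001], [-0.163, -0.987, 0.0], [0.001, -0.0, -1.0]]
wrist_force: [0.2, 0.3, -1.2]
grip_width: 0.0248
```

Emit:
move_arm --plan '[{"ax": 0,"ay": 0,"az": 0,"tx": 0,"ty": 0,"tz": 0.1,"fingers": 0.8},{"ax": 0,"ay": 0,"az": 0,"tx": 0,"ty": 0,"tz": 0,"fingers": 0.8}]'

```text
time: 6.15
position: [0.5019, 0.0006, 0.0395]
orientation: [[0.987, -0.163, 0.0], [-0.163, -0.987, 0.0], [0.0, -0.0, -1.0]]
wrist_force: [-0.7, 0.5, 1.2]
grip_width: 0.0243
```

Emit:
move_arm --plan '[{"ax": 0,"ay": 0,"az": 0,"tx": 0,"ty": 0,"tz": 0.05,"fingers": 0.8},{"ax": 0,"ay": 0,"az": 0,"tx": 0,"ty": 0,"tz": 0,"fingers": 0},{"ax": 0,"ay": 0,"az": 0,"tx": 0,"ty": 0,"tz": 0,"fingers": 0},{"ax": 0,"ay": 0,"az": 0,"tx": 0,"ty": 0,"tz": 0,"fingers": 0},{"ax": 0,"ay": 0,"az": 0,"tx": 0,"ty": 0,"tz": 0,"fingers": 0}]'

```text
time: 6.65
position: [0.5016, 0.0007, 0.0387]
orientation: [[0.987, -0.163, -0.0], [-0.163, -0.987, 0.0], [-0.0, 0.0, -1.0]]
wrist_force: [0.6, 0.2, 0.1]
grip_width: 0.0429
```

Emit:
move_arm --plan '[{"ax": 0,"ay": 0,"az": 0,"tx": 0,"ty": 0,"tz": -2,"fingers": 0},{"ax": 0,"ay": 0,"az": 0,"tx": 0,"ty": 0,"tz": -4,"fingers": 0},{"ax": 0,"ay": 0,"az": 0,"tx": 0,"ty": 0,"tz": -4,"fingers": 0},{"ax": 0,"ay": 0,"az": -4.7,"tx": 0,"ty": 2,"tz": -2,"fingers": 0},{"ax": 0,"ay": 0,"az": -4.7,"tx": 0,"ty": 4,"tz": 0,"fingers": 0}]'

```text
time: 7.15
position: [0.4975, -0.0563, 0.1616]
orientation: [[1.0, 0.011, 0.006], [0.011, -1.0, 0.001], [0.006, -0.001, -1.0]]
wrist_force: [1.5, -1.1, 0.0]
grip_width: 0.0427
```

```bash
python3 go.py .4367 -.343 .12 0.3
```

```text
t 7.15 pos [ 0.4975 -0.0563  0.1616] yaw 0.61 tilt [0.35 0.07] F [ 1.45 -1.05  0.03] w 0.0427 q7 0.26
delta tool cm [-6.41 28.61  4.08]
rot deg (tool) [-0.07 -0.35  0.31]  delta in target axes [-6.23 28.64  4.16]
```

Emit:
move_arm --plan '[{"ax": 0,"ay": 0,"az": 0,"tx": -1,"ty": 4.5,"tz": 0,"fingers": 0},{"ax": 0,"ay": 0,"az": 0,"tx": -1,"ty": 4.5,"tz": 0,"fingers": 0},{"ax": 0,"ay": 0,"az": 0,"tx": -1,"ty": 4.5,"tz": 0,"fingers": 0},{"ax": 0,"ay": 0,"az": 0,"tx": -1,"ty": 4.5,"tz": 0,"fingers": 0},{"ax": 0,"ay": 0,"az": 0,"tx": -1,"ty": 4.5,"tz": 0,"fingers": 0}]'

```text
time: 7.65
position: [0.4445, -0.2856, 0.1587]
orientation: [[1.0, 0.0, -0.0], [0.0, -1.0, 0.0], [-0.0, -0.0, -1.0]]
wrist_force: [1.2, 0.1, 0.7]
grip_width: 0.0427
```

Emit:
move_arm --plan '[{"ax": 0,"ay": 0,"az": 0,"tx": -1,"ty": 4.5,"tz": 2,"fingers": 0},{"ax": 0,"ay": 0,"az": 0,"tx": -0.2,"ty": 2.2,"tz": 4,"fingers": 0},{"ax": 0,"ay": 0,"az": 0,"tx": 0,"ty": 0,"tz": 2,"fingers": 0},{"ax": 0,"ay": 0,"az": 0,"tx": 0,"ty": 0,"tz": 0,"fingers": 0},{"ax": 0,"ay": 0,"az": 0,"tx": 0,"ty": 0,"tz": 0,"fingers": 0}]'

```text
time: 8.15
position: [0.4334, -0.3501, 0.0789]
orientation: [[1.0, 0.001, -0.001], [0.001, -1.0, 0.001], [-0.001, -0.001, -1.0]]
wrist_force: [-0.3, -0.3, -0.0]
grip_width: 0.0427
```

```bash
python3 - <<'E'
from h import *
d=get('top','j_top.png');P=cloud(d)
def mr(x0,x1,y0,y1,zlo,zhi):
    m=(P[...,0]>x0)&(P[...,0]<x1)&(P[...,1]>y0)&(P[...,1]<y1)&(P[...,2]>zlo)&(P[...,2]<zhi)
    q=P[m];print(m.sum(),cv2.minAreaRect((q[:,:2]*1000).astype(np.float32)),q.mean(0).round(4))
mr(.46,.56,-.08,.055,.024,.045)
d2=get('scene')
cv2.imwrite('pics/j2.png',cv2.resize(d['img'][190:270,300:480,::-1],None,fx=4,fy=4,interpolation=cv2.INTER_CUBIC))
cv2.imwrite('pics/j3.png',cv2.resize(d2['img'][100:260,270:470,::-1],None,fx=3.5,fy=3.5,interpolation=cv2.INTER_CUBIC))
E
python3 go.py .4367 -.348 .034 0.3
```

```text
168 ((505.13970947265625, -0.22653961181640625), (65.6595458984375, 36.85089111328125), 87.2992172241211) [0.5013 0.0027 0.032 ]
t 8.25 pos [ 0.4344 -0.3504  0.0801] yaw 0.1 tilt [ 0.1  -0.05] F [ 0.81 -0.36  1.36] w 0.0429 q7 0.78
delta tool cm [ 0.22 -0.24  4.61]
rot deg (tool) [ 0.05 -0.1  -0.2 ]  delta in target axes [ 0.23 -0.24  4.61]
```

View pics/j2.png

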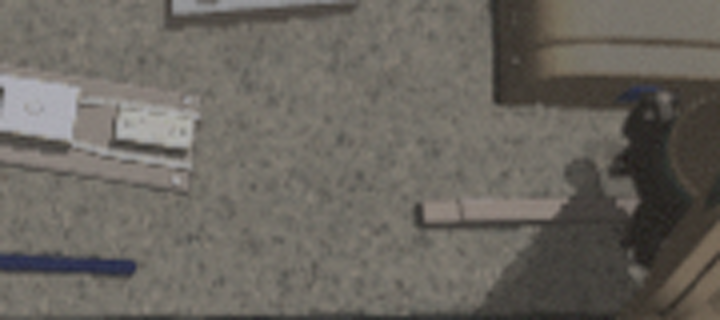

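View pics/j3.png

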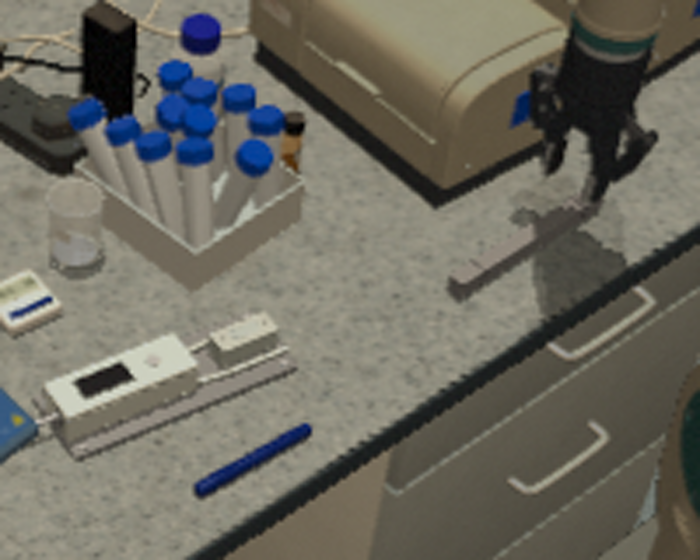

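Emit:
move_arm --plan '[{"ax": 0,"ay": 0,"az": 0,"tx": 0.2,"ty": 0,"tz": 2,"fingers": 0},{"ax": 0,"ay": 0,"az": 0,"tx": 0,"ty": 0,"tz": 2.2,"fingers": 0},{"ax": 0,"ay": 0,"az": 0,"tx": 0,"ty": 0,"tz": 0.6,"fingers": 0},{"ax": 0,"ay": 0,"az": 0,"tx": 0,"ty": 0,"tz": 0,"fingers": 0},{"ax": 0,"ay": 0,"az": 0,"tx": 0,"ty": 0,"tz": 0,"fingers": 1}]'

```text
time: 8.75
position: [0.436, -0.351, 0.0321]
orientation: [[1.0, 0.001, 0.001], [0.001, -1.0, -0.001], [0.001, 0.001, -1.0]]
wrist_force: [-0.2, 0.5, 0.7]
grip_width: 0.0296
```

Emit:
move_arm --plan '[{"ax": 0,"ay": 0,"az": 0,"tx": 0,"ty": 0,"tz": 0,"fingers": 1},{"ax": 0,"ay": 0,"az": 0,"tx": 0,"ty": 0,"tz": 0,"fingers": 1},{"ax": 0,"ay": 0,"az": 0,"tx": 0,"ty": 0,"tz": 0,"fingers": 1},{"ax": 0,"ay": 0,"az": 0,"tx": 0,"ty": 0,"tz": 0,"fingers": 1}]'

```text
time: 9.15
position: [0.4362, -0.3512, 0.0324]
orientation: [[1.0, 0.0, 0.002], [0.0, -1.0, -0.001], [0.002, 0.001, -1.0]]
wrist_force: [-0.4, 0.9, 7.2]
grip_width: 0.0159
```

```bash
python3 go.py .468 -.19 .06 -9.4
```

```text
t 9.15 pos [ 0.4362 -0.3512  0.0324] yaw 0.02 tilt [ 0.12 -0.08] F [-0.44  0.89  7.18] w 0.0159 q7 0.79
delta tool cm [  3.2  -16.12  -2.77]
rot deg (tool) [ 0.07 -0.12  9.42]  delta in target axes [  0.51 -16.43  -2.76]
```

Emit:
move_arm --plan '[{"ax": 0,"ay": 0,"az": 0,"tx": 0,"ty": 0,"tz": -2,"fingers": 1},{"ax": 0,"ay": 0,"az": 0,"tx": 0,"ty": 0,"tz": -2,"fingers": 1},{"ax": 0,"ay": 0,"az": 4.7,"tx": 0,"ty": 0,"tz": 0,"fingers": 1},{"ax": 0,"ay": 0,"az": 4.7,"tx": 0,"ty": 0,"tz": 0,"fingers": 1},{"ax": 0,"ay": 0,"az": 0,"tx": 0.2,"ty": -4,"tz": 0,"fingers": 1}]'

```text
time: 9.65
position: [0.4429, -0.3182, 0.0722]
orientation: [[0.985, -0.173, 0.002], [-0.173, -0.985, -0.008], [0.004, 0.007, -1.0]]
wrist_force: [0.9, -0.6, -1.1]
grip_width: 0.0162
```

Emit:
move_arm --plan '[{"ax": 0,"ay": 0,"az": 0,"tx": 0.2,"ty": -4,"tz": 0,"fingers": 1},{"ax": 0,"ay": 0,"az": 0,"tx": 0.2,"ty": -4,"tz": 0,"fingers": 1},{"ax": 0,"ay": 0,"az": 0,"tx": 0,"ty": -2,"tz": 0,"fingers": 1},{"ax": 0,"ay": 0,"az": 0,"tx": 0,"ty": 0,"tz": 0,"fingers": 1},{"ax": 0,"ay": 0,"az": 0,"tx": 0,"ty": 0,"tz": 0,"fingers": 1}]'

```text
time: 10.15
position: [0.4645, -0.2139, 0.0714]
orientation: [[0.987, -0.162, 0.001], [-0.162, -0.987, -0.001], [0.001, 0.001, -1.0]]
wrist_force: [0.1, 0.1, 0.1]
grip_width: 0.0164
```

```bash
python3 - <<'E'
from h import *
d=get('top','k_top.png');P=cloud(d)
d2=get('scene')
cv2.imwrite('pics/k2.png',cv2.resize(d['img'][190:270,260:440,::-1],None,fx=4,fy=4,interpolation=cv2.INTER_CUBIC))
cv2.imwrite('pics/k3.png',cv2.resize(d2['img'][130:230,290:430,::-1],None,fx=5.5,fy=5.5,interpolation=cv2.INTER_CUBIC))
m=(P[...,0]>.44)&(P[...,0]<.54)&(P[...,1]>-.2)&(P[...,1]<-.045)&(P[...,2]>.04)&(P[...,2]<.08)
q=P[m];print(m.sum(),cv2.minAreaRect((q[:,:2]*1000).astype(np.float32)),q.mean(0),np.polyfit(q[:,1],q[:,2],1), q[:,1].max())
E
python3 go.py .4707 -.189 .043 -9.4
```

```text
317 ((476.4142150878906, -135.21592712402344), (136.6034698486328, 22.958877563476562), 77.80457305908203) [ 0.47561657 -0.13533414  0.05942998] [-0.00532656  0.05870911] -0.06651516917653262
t 10.25 pos [ 0.464  -0.2152  0.0713] yaw -9.48 tilt [ 0.04 -0.08] F [-0.25  0.77 -0.81] w 0.0162 q7 0.5
delta tool cm [ 0.22 -2.7   2.82]
rot deg (tool) [ 0.07 -0.06 -0.08]  delta in target axes [ 0.23 -2.7   2.83]
```

View pics/k2.png

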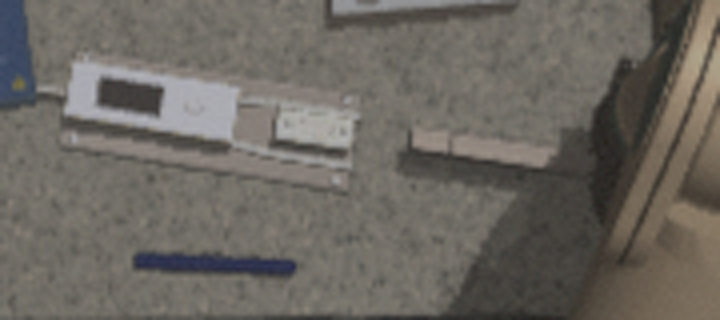

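View pics/k3.png

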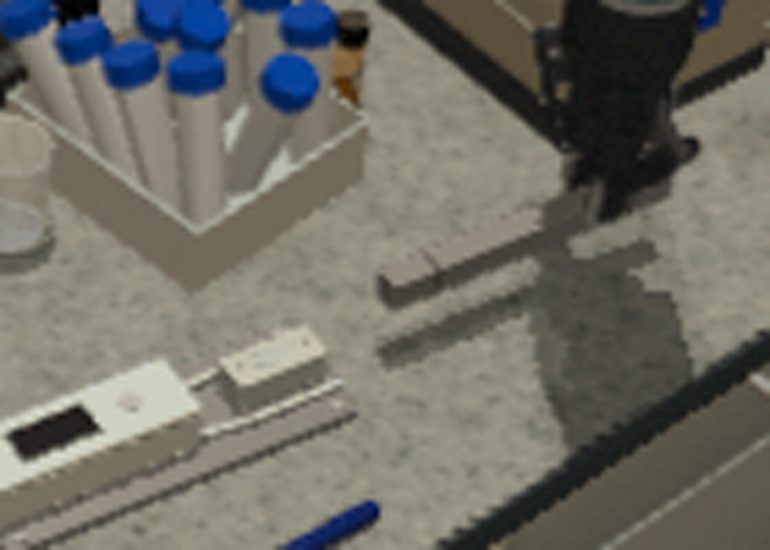

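Emit:
move_arm --plan '[{"ax": 0,"ay": 0,"az": 0,"tx": 0.25,"ty": 0,"tz": 1.4,"fingers": 1},{"ax": 0,"ay": 0,"az": 0,"tx": 0,"ty": 0,"tz": 1.4,"fingers": 1},{"ax": 0,"ay": 0,"az": 0,"tx": 0,"ty": -1.5,"tz": 0,"fingers": 1},{"ax": 0,"ay": 0,"az": 0,"tx": 0,"ty": -1.5,"tz": 0,"fingers": 1},{"ax": 0,"ay": 0,"az": 0,"tx": 0,"ty": 0,"tz": 0,"fingers": 1}]'

```text
time: 10.75
position: [0.4709, -0.1823, 0.0413]
orientation: [[0.987, -0.161, -0.002], [-0.161, -0.987, 0.002], [-0.003, -0.002, -1.0]]
wrist_force: [-0.6, -0.1, -1.4]
grip_width: 0.016
```

```bash
python3 - <<'E'
from h import *
d=get('top','l_top.png');P=cloud(d)
d2=get('scene')
a=cv2.resize(d['img'][190:260,270:390,::-1],None,fx=6,fy=6,interpolation=cv2.INTER_CUBIC)
cv2.imwrite('pics/l2.png',a)
cv2.imwrite('pics/l3.png',cv2.resize(d2['img'][130:230,290:430,::-1],None,fx=5.5,fy=5.5,interpolation=cv2.INTER_CUBIC))
E
python3 go.py .4707 -.189 .043 -9.4
```

```text
t 10.85 pos [ 0.471  -0.1849  0.042 ] yaw -9.39 tilt [-0.06 -0.01] F [ 0.46 -1.26 -1.46] w 0.0162 q7 0.47
delta tool cm [ 0.04  0.4  -0.1 ]
rot deg (tool) [0.02 0.06 0.01]  delta in target axes [ 0.04  0.4  -0.1 ]
```

View pics/l2.png

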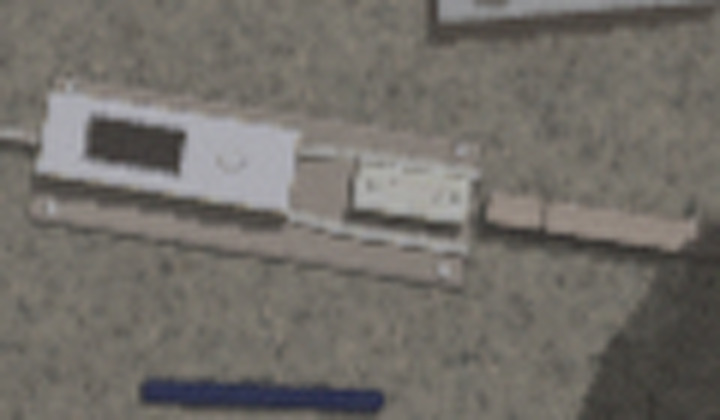

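View pics/l3.png

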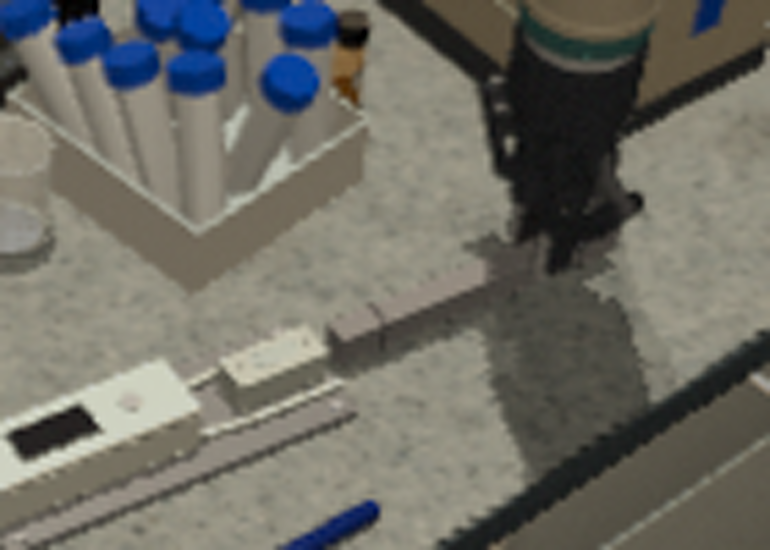

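Emit:
move_arm --plan '[{"ax": 0,"ay": 0,"az": 0,"tx": 0,"ty": -0.5,"tz": -0.1,"fingers": 1},{"ax": 0,"ay": 0,"az": 0,"tx": 0,"ty": -0.3,"tz": 0,"fingers": 1},{"ax": 0,"ay": 0,"az": 0,"tx": 0,"ty": -0.3,"tz": 0,"fingers": 1},{"ax": 0,"ay": 0,"az": 0,"tx": 0,"ty": -0.3,"tz": 0,"fingers": 1},{"ax": 0,"ay": 0,"az": 0,"tx": 0,"ty": -0.3,"tz": 0,"fingers": 1}]'

```text
time: 11.35
position: [0.4742, -0.1677, 0.044]
orientation: [[0.987, -0.163, 0.0], [-0.163, -0.987, -0.0], [0.0, 0.0, -1.0]]
wrist_force: [-1.1, -0.9, -1.0]
grip_width: 0.0161
```

Emit:
move_arm --plan '[{"ax": 0,"ay": 0,"az": 0,"tx": 0,"ty": -0.3,"tz": 0,"fingers": 1},{"ax": 0,"ay": 0,"az": 0,"tx": 0,"ty": -0.3,"tz": 0,"fingers": 1},{"ax": 0,"ay": 0,"az": 0,"tx": 0,"ty": -0.3,"tz": 0,"fingers": 1},{"ax": 0,"ay": 0,"az": 0,"tx": 0,"ty": -0.3,"tz": 0,"fingers": 1},{"ax": 0,"ay": 0,"az": 0,"tx": 0,"ty": -0.3,"tz": 0,"fingers": 1}]'

```text
time: 11.85
position: [0.4766, -0.1526, 0.0439]
orientation: [[0.987, -0.163, -0.0], [-0.163, -0.987, -0.0], [-0.0, 0.0, -1.0]]
wrist_force: [0.3, -0.5, -0.7]
grip_width: 0.0163
```

Emit:
move_arm --plan '[{"ax": 0,"ay": 0,"az": 0,"tx": 0,"ty": -0.3,"tz": 0,"fingers": 1},{"ax": 0,"ay": 0,"az": 0,"tx": 0,"ty": -0.3,"tz": 0,"fingers": 1},{"ax": 0,"ay": 0,"az": 0,"tx": 0,"ty": -0.3,"tz": 0,"fingers": 1},{"ax": 0,"ay": 0,"az": 0,"tx": 0,"ty": -0.3,"tz": 0,"fingers": 1},{"ax": 0,"ay": 0,"az": 0,"tx": 0,"ty": -0.3,"tz": 0,"fingers": 1}]'

```text
time: 12.35
position: [0.4791, -0.1378, 0.0439]
orientation: [[0.987, -0.163, -0.0], [-0.163, -0.987, 0.0], [-0.0, -0.0, -1.0]]
wrist_force: [0.6, -0.8, -0.9]
grip_width: 0.0163
```

```bash
cat > see.py <<'E'
import sys
from h import *
k=sys.argv[1]
d=get('top');d2=get('scene')
a=cv2.resize(d['img'][190:250,260:380,::-1],None,fx=6,fy=6,interpolation=cv2.INTER_CUBIC)
b=cv2.resize(d2['img'][150:230,270:390,::-1],None,fx=6,fy=6,interpolation=cv2.INTER_CUBIC)[:230+10]
b=cv2.resize(d2['img'][175:215,280:400,::-1],None,fx=6,fy=6,interpolation=cv2.INTER_CUBIC)
cv2.imwrite('pics/see%s.png'%k,np.vstack([a[:350],b]))
E
python3 see.py 1;python3 go.py .4707 -.189 .043 -9.4
```

```text
t 12.45 pos [ 0.4792 -0.1373  0.0439] yaw -9.33 tilt [-0.01  0.03] F [ 0.59  0.29 -0.74] w 0.0164 q7 0.41
delta tool cm [0.   5.24 0.08]
rot deg (tool) [-0.03  0.01  0.07]  delta in target axes [0.01 5.24 0.09]
```

View pics/see1.png

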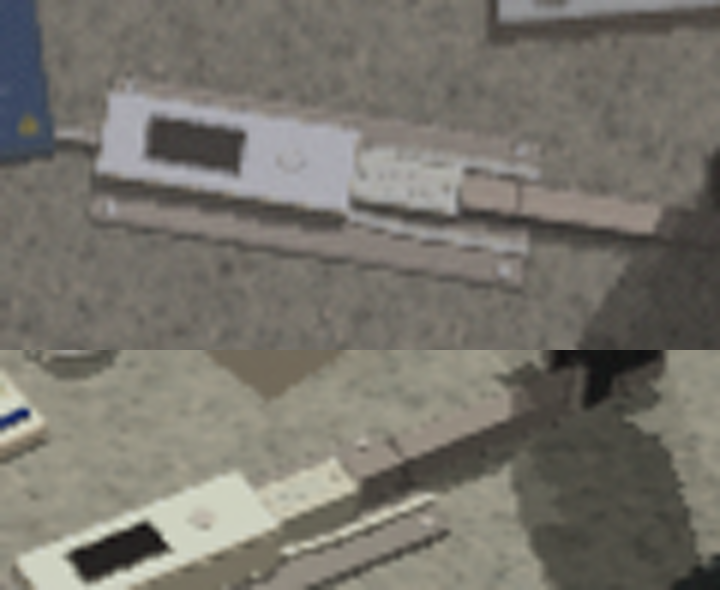

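Emit:
move_arm --plan '[{"ax": 0,"ay": 0,"az": 0,"tx": 0,"ty": -0.3,"tz": 0,"fingers": 1},{"ax": 0,"ay": 0,"az": 0,"tx": 0,"ty": -0.3,"tz": 0,"fingers": 1},{"ax": 0,"ay": 0,"az": 0,"tx": 0,"ty": -0.3,"tz": 0,"fingers": 1},{"ax": 0,"ay": 0,"az": 0,"tx": 0,"ty": -0.3,"tz": 0,"fingers": 1},{"ax": 0,"ay": 0,"az": 0,"tx": 0,"ty": -0.3,"tz": 0,"fingers": 1}]'

```text
time: 12.95
position: [0.4815, -0.1229, 0.0439]
orientation: [[0.987, -0.163, -0.0], [-0.163, -0.987, 0.0], [-0.0, -0.0, -1.0]]
wrist_force: [0.3, -0.8, -1.2]
grip_width: 0.0164
```

Emit:
move_arm --plan '[{"ax": 0,"ay": 0,"az": 0,"tx": 0,"ty": -0.4,"tz": 0,"fingers": 1},{"ax": 0,"ay": 0,"az": 0,"tx": 0,"ty": -0.4,"tz": 0,"fingers": 1},{"ax": 0,"ay": 0,"az": 0,"tx": 0,"ty": -0.4,"tz": 0,"fingers": 1},{"ax": 0,"ay": 0,"az": 0,"tx": 0,"ty": -0.4,"tz": 0,"fingers": 1},{"ax": 0,"ay": 0,"az": 0,"tx": 0,"ty": -0.4,"tz": 0,"fingers": 1}]'

```text
time: 13.45
position: [0.4848, -0.1031, 0.0439]
orientation: [[0.987, -0.163, -0.0], [-0.163, -0.987, 0.0], [-0.0, -0.0, -1.0]]
wrist_force: [-0.9, -0.8, -1.3]
grip_width: 0.0161
```

Emit:
move_arm --plan '[{"ax": 0,"ay": 0,"az": 0,"tx": 0,"ty": -0.4,"tz": 0,"fingers": 1},{"ax": 0,"ay": 0,"az": 0,"tx": 0,"ty": -0.4,"tz": 0,"fingers": 1},{"ax": 0,"ay": 0,"az": 0,"tx": 0,"ty": -0.4,"tz": 0,"fingers": 1},{"ax": 0,"ay": 0,"az": 0,"tx": 0,"ty": -0.4,"tz": 0,"fingers": 1},{"ax": 0,"ay": 0,"az": 0,"tx": 0,"ty": -0.4,"tz": 0,"fingers": 1}]'

```text
time: 13.95
position: [0.488, -0.0834, 0.0439]
orientation: [[0.987, -0.163, -0.0], [-0.163, -0.987, 0.0], [-0.0, -0.0, -1.0]]
wrist_force: [-0.6, -0.9, -1.3]
grip_width: 0.0161
```

Emit:
move_arm --plan '[{"ax": 0,"ay": 0,"az": 0,"tx": 0,"ty": -0.3,"tz": 0,"fingers": 1},{"ax": 0,"ay": 0,"az": 0,"tx": 0,"ty": -0.3,"tz": 0,"fingers": 1},{"ax": 0,"ay": 0,"az": 0,"tx": 0,"ty": -0.3,"tz": 0,"fingers": 1},{"ax": 0,"ay": 0,"az": 0,"tx": 0,"ty": -0.3,"tz": 0,"fingers": 1},{"ax": 0,"ay": 0,"az": 0,"tx": 0,"ty": -0.3,"tz": 0,"fingers": 1}]'

```text
time: 14.45
position: [0.4905, -0.0687, 0.0439]
orientation: [[0.987, -0.163, 0.0], [-0.163, -0.987, 0.0], [0.0, -0.0, -1.0]]
wrist_force: [-0.3, -1.0, -1.4]
grip_width: 0.0158
```

```bash
python3 see.py 2;python3 go.py .4707 -.189 .043 -9.4
```

```text
t 14.55 pos [ 0.4905 -0.0682  0.0439] yaw -9.33 tilt [-0.    0.03] F [ 0.72 -1.21 -0.79] w 0.0163 q7 0.31
delta tool cm [ 0.   12.24  0.08]
rot deg (tool) [-0.03  0.01  0.07]  delta in target axes [1.000e-02 1.224e+01 9.000e-02]
```

View pics/see2.png

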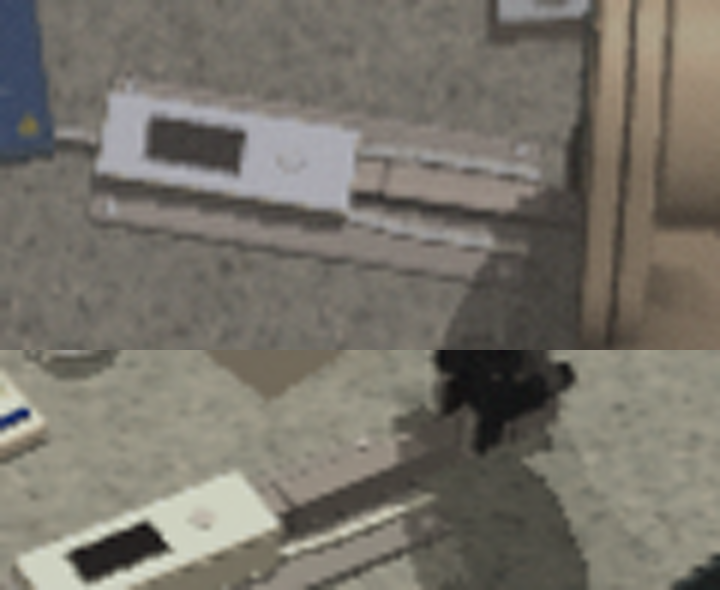

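Emit:
move_arm --plan '[{"ax": 0,"ay": 0,"az": 0,"tx": 0,"ty": -0.2,"tz": 0,"fingers": 1},{"ax": 0,"ay": 0,"az": 0,"tx": 0,"ty": -0.2,"tz": 0,"fingers": 1},{"ax": 0,"ay": 0,"az": 0,"tx": 0,"ty": -0.2,"tz": 0,"fingers": 1}]'

```text
time: 14.85
position: [0.4915, -0.063, 0.0439]
orientation: [[0.987, -0.163, 0.0], [-0.163, -0.987, -0.0], [0.0, 0.0, -1.0]]
wrist_force: [-0.8, -0.2, -0.3]
grip_width: 0.0164
```

Emit:
move_arm --plan '[{"ax": 0,"ay": 0,"az": 0,"tx": 0,"ty": -0.1,"tz": 0,"fingers": 1},{"ax": 0,"ay": 0,"az": 0,"tx": 0,"ty": -0.1,"tz": 0,"fingers": 1},{"ax": 0,"ay": 0,"az": 0,"tx": 0,"ty": -0.1,"tz": 0,"fingers": 1},{"ax": 0,"ay": 0,"az": 0,"tx": 0,"ty": -0.1,"tz": 0,"fingers": 1}]'

```text
time: 15.25
position: [0.4921, -0.0591, 0.0439]
orientation: [[0.987, -0.163, 0.0], [-0.163, -0.987, -0.0], [0.0, 0.0, -1.0]]
wrist_force: [-0.1, -0.7, -1.4]
grip_width: 0.0162
```

Emit:
move_arm --plan '[{"ax": 0,"ay": 0,"az": 0,"tx": 0,"ty": -0.1,"tz": 0,"fingers": 1},{"ax": 0,"ay": 0,"az": 0,"tx": 0,"ty": -0.1,"tz": 0,"fingers": 1},{"ax": 0,"ay": 0,"az": 0,"tx": 0,"ty": -0.1,"tz": 0,"fingers": 1},{"ax": 0,"ay": 0,"az": 0,"tx": 0,"ty": -0.1,"tz": 0,"fingers": 1}]'

```text
time: 15.65
position: [0.4927, -0.0551, 0.0439]
orientation: [[0.987, -0.163, -0.0], [-0.163, -0.987, 0.0], [-0.0, -0.0, -1.0]]
wrist_force: [-0.5, -0.5, -0.5]
grip_width: 0.016
```

Emit:
move_arm --plan '[{"ax": 0,"ay": 0,"az": 0,"tx": 0,"ty": -0.1,"tz": 0,"fingers": 1},{"ax": 0,"ay": 0,"az": 0,"tx": 0,"ty": -0.1,"tz": 0,"fingers": 1},{"ax": 0,"ay": 0,"az": 0,"tx": 0,"ty": -0.1,"tz": 0,"fingers": 1},{"ax": 0,"ay": 0,"az": 0,"tx": 0,"ty": -0.1,"tz": 0,"fingers": 1}]'

```text
time: 16.05
position: [0.4934, -0.0511, 0.0439]
orientation: [[0.987, -0.163, -0.0], [-0.163, -0.987, 0.0], [-0.0, -0.0, -1.0]]
wrist_force: [-0.5, -1.0, -1.0]
grip_width: 0.0162
```

Emit:
move_arm --plan '[{"ax": 0,"ay": 0,"az": 0,"tx": 0,"ty": -0.1,"tz": 0,"fingers": 1},{"ax": 0,"ay": 0,"az": 0,"tx": 0,"ty": -0.1,"tz": 0,"fingers": 1},{"ax": 0,"ay": 0,"az": 0,"tx": 0,"ty": -0.1,"tz": 0,"fingers": 1},{"ax": 0,"ay": 0,"az": 0,"tx": 0,"ty": -0.1,"tz": 0,"fingers": 1}]'

```text
time: 16.45
position: [0.4941, -0.0472, 0.0439]
orientation: [[0.987, -0.163, -0.0], [-0.163, -0.987, 0.0], [-0.0, -0.0, -1.0]]
wrist_force: [-0.5, -0.9, -0.3]
grip_width: 0.0156
```

Emit:
move_arm --plan '[{"ax": 0,"ay": 0,"az": 0,"tx": 0,"ty": -0.1,"tz": 0,"fingers": 1},{"ax": 0,"ay": 0,"az": 0,"tx": 0,"ty": -0.1,"tz": 0,"fingers": 1},{"ax": 0,"ay": 0,"az": 0,"tx": 0,"ty": -0.1,"tz": 0,"fingers": 1},{"ax": 0,"ay": 0,"az": 0,"tx": 0,"ty": -0.1,"tz": 0,"fingers": 1}]'

```text
time: 16.85
position: [0.4947, -0.0432, 0.0439]
orientation: [[0.987, -0.163, -0.0], [-0.163, -0.987, -0.0], [-0.0, 0.0, -1.0]]
wrist_force: [0.1, -0.4, -0.7]
grip_width: 0.0164
```

Emit:
move_arm --plan '[{"ax": 0,"ay": 0,"az": 0,"tx": 0,"ty": -0.1,"tz": 0,"fingers": 1},{"ax": 0,"ay": 0,"az": 0,"tx": 0,"ty": -0.1,"tz": 0,"fingers": 1},{"ax": 0,"ay": 0,"az": 0,"tx": 0,"ty": -0.1,"tz": 0,"fingers": 1},{"ax": 0,"ay": 0,"az": 0,"tx": 0,"ty": -0.1,"tz": 0,"fingers": 1}]'

```text
time: 17.25
position: [0.4954, -0.0392, 0.0439]
orientation: [[0.987, -0.163, -0.0], [-0.163, -0.987, 0.0], [-0.0, -0.0, -1.0]]
wrist_force: [0.1, -0.5, -0.7]
grip_width: 0.0164
```

Emit:
move_arm --plan '[{"ax": 0,"ay": 0,"az": 0,"tx": 0,"ty": -0.1,"tz": 0,"fingers": 1},{"ax": 0,"ay": 0,"az": 0,"tx": 0,"ty": -0.1,"tz": 0,"fingers": 1},{"ax": 0,"ay": 0,"az": 0,"tx": 0,"ty": -0.1,"tz": 0,"fingers": 1},{"ax": 0,"ay": 0,"az": 0,"tx": 0,"ty": -0.1,"tz": 0,"fingers": 1}]'

```text
time: 17.65
position: [0.4959, -0.0359, 0.0439]
orientation: [[0.987, -0.163, -0.0], [-0.163, -0.987, -0.001], [0.0, 0.001, -1.0]]
wrist_force: [-0.2, -4.4, -0.1]
grip_width: 0.0162
```

Emit:
move_arm --plan '[{"ax": 0,"ay": 0,"az": 0,"tx": 0,"ty": -0.1,"tz": 0,"fingers": 1},{"ax": 0,"ay": 0,"az": 0,"tx": 0,"ty": -0.1,"tz": 0,"fingers": 1},{"ax": 0,"ay": 0,"az": 0,"tx": 0,"ty": -0.1,"tz": 0,"fingers": 1}]'

```text
time: 17.95
position: [0.496, -0.035, 0.0439]
orientation: [[0.986, -0.165, -0.0], [-0.165, -0.986, -0.003], [0.0, 0.003, -1.0]]
wrist_force: [-1.8, -8.2, -0.5]
grip_width: 0.0161
```

Emit:
move_arm --plan '[{"ax": 0,"ay": 0,"az": 0,"tx": 0,"ty": -0.1,"tz": 0,"fingers": 1},{"ax": 0,"ay": 0,"az": 0,"tx": 0,"ty": -0.1,"tz": 0,"fingers": 1}]'

```text
time: 18.15
position: [0.4963, -0.0331, 0.0439]
orientation: [[0.986, -0.165, -0.0], [-0.165, -0.986, -0.003], [0.0, 0.003, -1.0]]
wrist_force: [-0.7, -7.0, -0.4]
grip_width: 0.0158
```

Pin is sliding (steady ~7–8 N).

Emit:
move_arm --plan '[{"ax": 0,"ay": 0,"az": 0,"tx": 0,"ty": -0.1,"tz": 0,"fingers": 1},{"ax": 0,"ay": 0,"az": 0,"tx": 0,"ty": -0.1,"tz": 0,"fingers": 1}]'

```text
time: 18.35
position: [0.4966, -0.0312, 0.0439]
orientation: [[0.986, -0.165, -0.0], [-0.165, -0.986, -0.003], [0.0, 0.003, -1.0]]
wrist_force: [-1.3, -7.6, -0.3]
grip_width: 0.0165
```

Emit:
move_arm --plan '[{"ax": 0,"ay": 0,"az": 0,"tx": 0,"ty": -0.1,"tz": 0,"fingers": 1}]'

```text
time: 18.45
position: [0.4968, -0.0303, 0.0439]
orientation: [[0.986, -0.165, -0.0], [-0.165, -0.986, -0.003], [0.0, 0.003, -1.0]]
wrist_force: [-2.4, -8.0, 0.2]
grip_width: 0.0162
```

Emit:
move_arm --plan '[{"ax": 0,"ay": 0,"az": 0,"tx": 0,"ty": -0.1,"tz": 0,"fingers": 1}]'

```text
time: 18.55
position: [0.4968, -0.0299, 0.0439]
orientation: [[0.986, -0.166, -0.0], [-0.166, -0.986, -0.004], [0.0, 0.004, -1.0]]
wrist_force: [-2.1, -11.3, -0.5]
grip_width: 0.0161
```

Emit:
move_arm --plan '[{"ax": 0,"ay": 0,"az": 0,"tx": 0,"ty": -0.1,"tz": 0,"fingers": 1}]'

```text
time: 18.65
position: [0.4967, -0.0298, 0.0439]
orientation: [[0.986, -0.166, -0.001], [-0.166, -0.986, -0.005], [0.0, 0.005, -1.0]]
wrist_force: [-3.4, -12.5, 0.1]
grip_width: 0.0161
```

Emit:
move_arm --plan '[{"ax": 0,"ay": 0,"az": 0,"tx": 0,"ty": -0.05,"tz": 0,"fingers": 1},{"ax": 0,"ay": 0,"az": 0,"tx": 0,"ty": 0,"tz": 0,"fingers": 1}]'

```text
time: 18.85
position: [0.4967, -0.0298, 0.0439]
orientation: [[0.986, -0.167, -0.001], [-0.167, -0.986, -0.005], [0.0, 0.006, -1.0]]
wrist_force: [-2.8, -10.9, -0.3]
grip_width: 0.0162
```

```bash
python3 see.py 3;python3 go.py .4707 -.189 .043 -9.4
```

```text
t 18.95 pos [ 0.4967 -0.0298  0.0439] yaw -9.61 tilt [-0.04 -0.31] F [ -2.59 -12.55   1.06] w 0.0159 q7 0.25
delta tool cm [ 0.09 16.13  0.18]
rot deg (tool) [ 0.31 -0.01 -0.21]  delta in target axes [ 0.03 16.13  0.09]
```

View pics/see3.png

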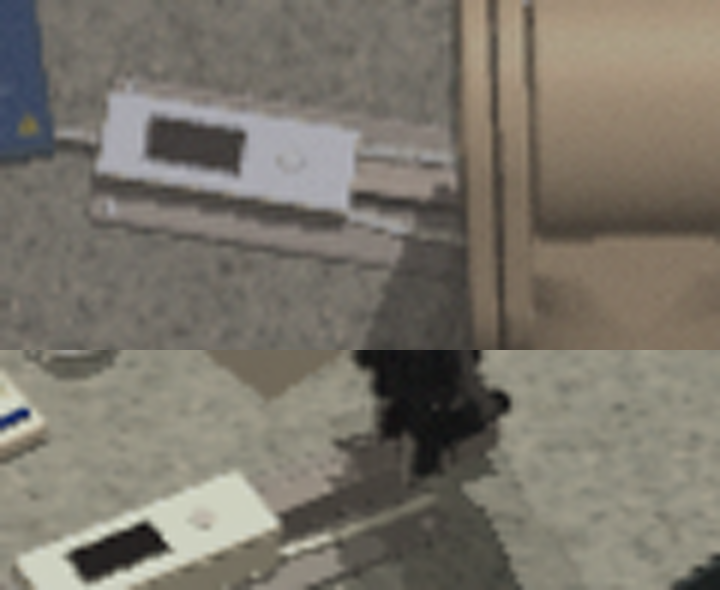

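Emit:
move_arm --plan '[{"ax": 0,"ay": 0,"az": 0,"tx": 0,"ty": 0.4,"tz": 0,"fingers": 1},{"ax": 0,"ay": 0,"az": 0,"tx": 0,"ty": 0.6,"tz": 0,"fingers": 1},{"ax": 0,"ay": 0,"az": 0,"tx": 0,"ty": 1.5,"tz": 0,"fingers": 1},{"ax": 0,"ay": 0,"az": 0,"tx": 0,"ty": 2,"tz": 0,"fingers": 1},{"ax": 0,"ay": 0,"az": 0,"tx": 0,"ty": 2.5,"tz": 0,"fingers": 1}]'

```text
time: 19.45
position: [0.4867, -0.093, 0.0439]
orientation: [[0.987, -0.16, 0.0], [-0.16, -0.987, 0.002], [0.0, -0.002, -1.0]]
wrist_force: [-0.0, -0.6, -1.0]
grip_width: 0.0162
```

Emit:
move_arm --plan '[{"ax": 0,"ay": 0,"az": 0,"tx": 0,"ty": 3,"tz": 0,"fingers": 1},{"ax": 0,"ay": 0,"az": 0,"tx": 0,"ty": 3,"tz": 0,"fingers": 1},{"ax": 0,"ay": 0,"az": 0,"tx": 0,"ty": 3,"tz": 0,"fingers": 1},{"ax": 0,"ay": 0,"az": 0,"tx": 0,"ty": 3,"tz": 0,"fingers": 1},{"ax": 0,"ay": 0,"az": 0,"tx": 0,"ty": 2,"tz": 0,"fingers": 1}]'

```text
time: 19.95
position: [0.4634, -0.2344, 0.044]
orientation: [[0.986, -0.165, 0.001], [-0.165, -0.986, -0.0], [0.001, 0.0, -1.0]]
wrist_force: [0.0, 0.4, -1.3]
grip_width: 0.016
```

```bash
python3 see.py 4;python3 go.py .455 -.236 .0335 -9.4
```

```text
t 20.05 pos [ 0.4631 -0.2358  0.0441] yaw -9.66 tilt [ 0.06 -0.12] F [ 1.11  0.18 -1.12] w 0.0159 q7 0.54
delta tool cm [-0.79  0.15  1.06]
rot deg (tool) [ 0.11 -0.08 -0.26]  delta in target axes [-0.79  0.15  1.06]
```

View pics/see4.png

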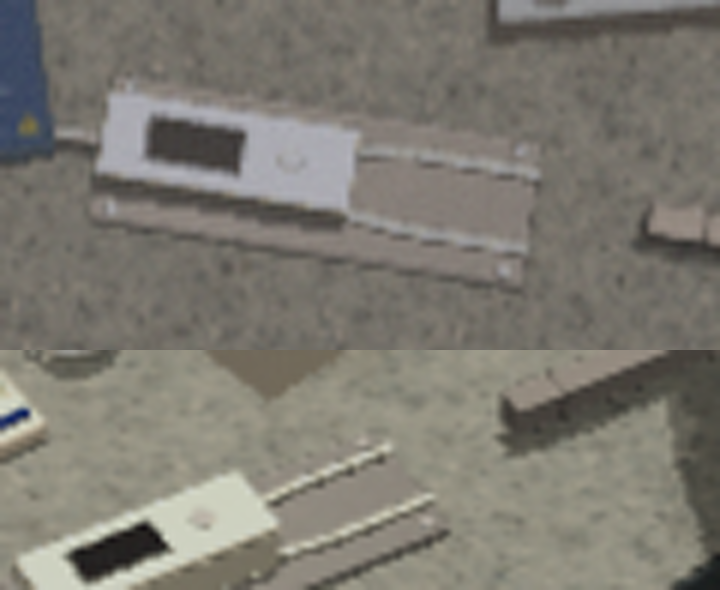

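Carrier stays in the tunnel; the stick is well clear of the base plate. Lay it down, moving 1 cm toward the front.

Emit:
move_arm --plan '[{"ax": 0,"ay": 0,"az": 0,"tx": -1,"ty": 0,"tz": 0.4,"fingers": 1},{"ax": 0,"ay": 0,"az": 0,"tx": 0,"ty": 0,"tz": 0.5,"fingers": 1},{"ax": 0,"ay": 0,"az": 0,"tx": 0,"ty": 0,"tz": 0.1,"fingers": 1},{"ax": 0,"ay": 0,"az": 0,"tx": 0,"ty": 0,"tz": 0.1,"fingers": 1},{"ax": 0,"ay": 0,"az": 0,"tx": 0,"ty": 0,"tz": 0,"fingers": 1}]'

```text
time: 20.55
position: [0.4539, -0.2299, 0.0327]
orientation: [[0.987, -0.162, -0.0], [-0.162, -0.987, 0.0], [-0.0, -0.0, -1.0]]
wrist_force: [0.0, -0.3, -1.3]
grip_width: 0.0166
```

Emit:
move_arm --plan '[{"ax": 0,"ay": 0,"az": 0,"tx": 0,"ty": 0,"tz": 0.1,"fingers": 1},{"ax": 0,"ay": 0,"az": 0,"tx": 0,"ty": 0,"tz": 0.1,"fingers": 1},{"ax": 0,"ay": 0,"az": 0,"tx": 0,"ty": 0,"tz": 0,"fingers": 1}]'

```text
time: 20.85
position: [0.454, -0.2302, 0.0323]
orientation: [[0.987, -0.162, 0.001], [-0.162, -0.987, 0.0], [0.001, -0.001, -1.0]]
wrist_force: [-1.9, 1.7, 14.8]
grip_width: 0.0162
```

Seated on the worktop. Release and lift.

Emit:
move_arm --plan '[{"ax": 0,"ay": 0,"az": 0,"tx": 0,"ty": 0,"tz": -0.15,"fingers": 1},{"ax": 0,"ay": 0,"az": 0,"tx": 0,"ty": 0,"tz": 0,"fingers": 0},{"ax": 0,"ay": 0,"az": 0,"tx": 0,"ty": 0,"tz": 0,"fingers": 0},{"ax": 0,"ay": 0,"az": 0,"tx": 0,"ty": 0,"tz": 0,"fingers": 0},{"ax": 0,"ay": 0,"az": 0,"tx": 0,"ty": 0,"tz": 0,"fingers": 0}]'

```text
time: 21.35
position: [0.4536, -0.2306, 0.0322]
orientation: [[0.987, -0.163, -0.0], [-0.163, -0.987, 0.0], [-0.0, -0.0, -1.0]]
wrist_force: [0.1, 0.4, 0.3]
grip_width: 0.0429
```

Emit:
move_arm --plan '[{"ax": 0,"ay": 0,"az": 0,"tx": 0,"ty": 0,"tz": -2,"fingers": 0},{"ax": 0,"ay": 0,"az": 0,"tx": 0,"ty": 0,"tz": -4,"fingers": 0},{"ax": 0,"ay": 0,"az": 0,"tx": 0,"ty": 0,"tz": -4,"fingers": 0},{"ax": 0,"ay": 0,"az": 0,"tx": 0,"ty": 0,"tz": -4,"fingers": 0},{"ax": 0,"ay": 0,"az": 0,"tx": 0,"ty": 0,"tz": 0,"fingers": 0}]'

```text
time: 21.85
position: [0.4563, -0.2322, 0.1769]
orientation: [[0.987, -0.163, 0.008], [-0.163, -0.987, -0.004], [0.009, 0.003, -1.0]]
wrist_force: [0.4, -1.3, -0.3]
grip_width: 0.0427
```

```bash
python3 - <<'E'
from h import *
d=get('top','m1.png');d2=get('scene','m2.png');P=cloud(d2)
m=(P[...,0]>.40)&(P[...,0]<.5)&(P[...,1]>-.35)&(P[...,1]<-.06)&(P[...,2]>.015)&(P[...,2]<.035)
q=P[m];print(m.sum(),cv2.minAreaRect((q[:,:2]*1000).astype(np.float32)),q.mean(0),np.polyfit(q[:,1],q[:,2],1))
a=cv2.resize(d2['img'][140:250,250:410,::-1],None,fx=5,fy=5,interpolation=cv2.INTER_CUBIC);cv2.imwrite('pics/m3.png',a)
E
```

```text
294 ((457.7229309082031, -184.09524536132812), (203.70982360839844, 26.079946517944336), 79.63348388671875) [ 0.45893527 -0.17933235  0.02132741] [-0.0035095   0.02069804]
```

View pics/m3.png

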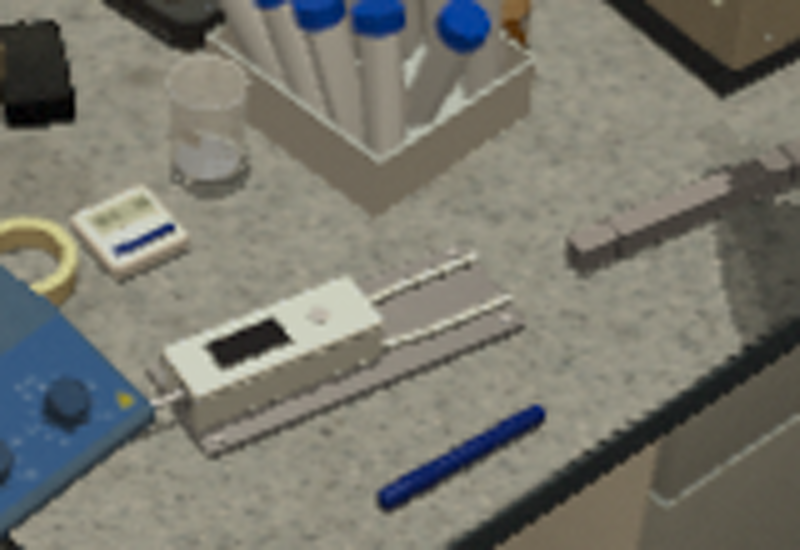

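View pics/m1.png

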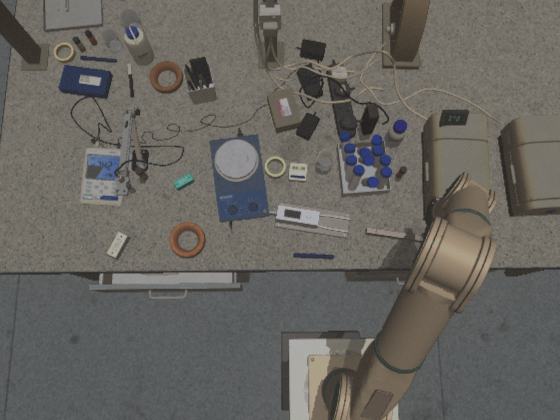

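```bash
python3 -c "
from station import arm
print(arm.close_job())"
```

```text
the job is handed in; nothing more can be done
None
```

The job is done and handed in at about 22 s of the 64 s allowed; no verdict came back.

I set the smaller, non-turquoise carrier on the loading lane and released it. I then gripped the push stick about 48 mm behind its middle and fed the carrier into the tunnel.

- **Pushing:** the wrist force was about 1 N while the carrier slid. It rose to a steady 7–8 N while the pin moved in over about 5.7 mm. It then stalled rigidly at about 13 N, where I stopped. That is below the 20 N limit.
- **Home position:** the stick's tip ended about 55 mm inside the mouth, within the 34–59 mm expected for a carrier fully home.
- **Last pictures:** the lane is empty and the carrier is out of sight inside the tunnel. The stick lies level on the worktop, roughly 40–50 mm clear of the reader, with the gripper open and lifted off it. No bystander shows any visible movement.

I did not check the pin by its rear rod, because the pictures are too coarse. That it is fully in rests on the force and travel readings. No check failed or disagreed.

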